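# Probe the kiln base socket and fit the matching shelf post

### The arm

A 6-joint arm with a two-finger parallel gripper is mounted at the origin on the work surface. World frame = base frame: x ahead of the robot, y to its left, z up, the work surface at z = 0. Lengths are in m, angles in rad, forces in N, time in s.
With the tool pointing down it reaches from about 0.35 to 0.85 m from the base axis. Payload 8.1 kg.
Tool frame: the origin (TCP) lies midway between the tips of the shut fingers; the grasp point (between the pads) lies 19 mm behind it (grip_depth is the distance from the TCP to the grasp point, in m); z points along the fingers, y is the line along which they close (so a half turn about z gives the same grasp; the last joint's range is limited). The gripper opens to 85 mm and grips with 20 to 120 N. Pads are 22 mm wide; open, the fingers measure 114 mm over their backs; the gripper's body (76 mm by 85 mm) begins 54 mm behind the grasp point. The pads swing forward as they close: fully open they stand 13 mm farther back than shut.
Start: joints at [1.072, 0.13, 1.488, -0, 1.523, -0.085], TCP at [0.241, 0.549, 0.231] pointing down, gripper open.
Joint ranges: [-2.96, 2.96], [-0.89, 2.26], [0.02, 2.5], [-1.34, 4.48], [0, 2.73], [-2.66, 2.66]. Speed limits (rad/s): [2.39, 2.39, 2.79, 3.14, 3.14, 3.14].

### API

Orientations are given as a unit quaternion [x, y, z, w].
In Python, from bench import get_obs, snapshot, camera_params, close_job, grip_depth gives the robot as it stands. The module is installed in compiled form; this text tells all that it offers.
- The arm moves only by the tool play_rows, never from a script. Its argument "steps" is a list that holds one entry, the list of rows, each a list of 7 numbers: the shift along the tool's x, y, z in cm, then the turn, a rotation vector about the tool's x, y, z in rad, then the opening in per cent of the stroke, from 0 (shut) to 100 (fully open). In form: [[[tx, ty, tz, wx, wy, wz, claw], ...]]. A call has 1 to 12 rows; each row is the pose to reach, as a shift and turn from the pose commanded when the call began, along the tool's axes at that moment; what a row does not reach only later rows make up. A row lasts 1/8 s, in which the tool goes at most 62.5 mm and 10.7 degrees, less where a joint would pass 70% of its speed; a pose out of reach is approached as far as the arm can. A call with a gripper value outside its range is refused whole. The fingers move at their own pace and stop on an object; "grip_force" is the grip in N (left out, the last holds). Time passes only in rows, so rows that repeat a pose let the fingers close. It gives the time, the measured TCP pose, the force, the opening and the grip force at its end, in the units of the state.
- get_obs(): the state, without advancing time (a new reading comes with each control period).
- snapshot(name): name is "scene" or "top"; returns the picture (420x560x3 uint8, blue, green, red); there is no depth.
- camera_params(name): a dict with "fov_y" (degrees; the focal length in pixels is half the picture's height over the tangent of half this angle, whatever the lens; pixels are square), "cx", "cy" (the principal point, pixels), "world_to_cam" (4x4, takes a point from world to camera coordinates). Camera axes: x right, y up, looking along -z (the intrinsics and any distortion apply to the point x, -y, -z); pixel columns grow to the right and rows downward; lengths in m; the calibration is good to about 2 mm. A picture is of the moment at which its call begins. camera_params takes no time and is no camera call.
- close_job(): hands the job in; it is judged then, once.
The state is a dict: "time": time; "qpos": joint angles; "joint_vel": joint speeds; "tau": joint torques, N m; "position": TCP position; "tool_rot": TCP orientation; "force": force on the tool from outside, world axes, zero at the start; "ft_torque": the same for the moment, N m; "width": finger opening in m; "finger_force": force on a finger pad.
Only numpy, scipy, OpenCV 4.12 (cv2) and the standard library are available. Lean on these libraries where they do the work, as an engineer would, in place of code of your own. Each camera call takes 0.05 s, during which the arm holds its last target. There are 200 camera calls.

### The job

The kiln shelf needs a third post level with the two props on the base, but the empty socket's depth is unknown: take the depth rod from its stand, rest its tip on the socket's floor for a moment to feel the depth, and put the rod back in its stand. Then take the one post from the rack that will stand level with the props, lower it into the socket and, still holding it, press it down lightly on the floor (about 5 to 10 N) for a moment before you let go. The ceramic is brittle: never load the rod's tip or a post's foot with more than 40 N, and leave the other posts in the rack and the bowl, cup and brush where they are.

Things in the scene. Friction and masses are not known exactly. Their poses are not given: they have to be found in the camera images.
- base: Kiln-car base: a pale cast fireclay block, 200 mm (its x) by 180 mm (its y) by 75 mm high, fixed to the bench. Origin at the centre of its underside, z up. Two round props of 26 mm diameter are built in at x = +55, y = -55 and +55 mm; their tops stand 45 mm above the block's top face (120 mm above the bench).
- socket (a point): Centre of the mouth of the round blind socket in the block's top face, at x = -50, y = 0 mm of the base, 75 mm above the bench. 19.6 mm across, with a 2 mm chamfer at the mouth. Its flat, rigid floor lies 20, 30, 40 or 50 mm below the mouth: which one changes from job to job and must be felt.
- prop_top (a point): Centre of the top of the built-in prop at y = +55 mm of the base; shows the height that the new post's top has to reach.
- stand: Dark wooden stand for the depth rod, 60 x 60 x 50 mm, fixed. Origin at the centre of its underside.
- stand_hole (a point): Centre of the mouth of the hole in the stand's top, 50 mm above the bench; 14 mm across with a 4 mm chamfer, 40 mm deep.
- rod: Depth rod, standing upright in the stand: round steel rod of 10 mm diameter with a wooden handle of 22 mm diameter at the top, from 115 to 180 mm above its tip. Origin at the centre of the rod's lower end (the tip), z along the rod towards the handle. About 95 g (may vary by a third).
- rod_foot: The last 12 mm of the depth rod (part of it), which feels the floor; same origin as the rod.
- rack: Wooden post rack, 230 mm (its x) by 50 mm (its y) by 24 mm high, fixed, origin at the centre of its underside. Four shallow holes, 20 mm across and 12 mm deep, lie along its x axis at -82.5, -27.5, 27.5 and 82.5 mm; each holds one post, in any order.
- post_a: Plain round ceramic kiln post, 18 mm diameter, 65 mm long, standing upright in one hole of the rack (12 mm above the bench). Origin at the centre of its lower end (2 mm chamfer), z along the post. About 37 g (may vary by a third). Reaches level with the props over a socket 20 mm deep.
- post_a_foot: The lowest 10 mm of that post (part of it); same origin.
- post_a_top (a point): Centre of the post's top end, 65 mm above its origin.
- post_b: Plain round ceramic kiln post, 18 mm diameter, 75 mm long, standing upright in one hole of the rack (12 mm above the bench). Origin at the centre of its lower end (2 mm chamfer), z along the post. About 43 g (may vary by a third). Reaches level with the props over a socket 30 mm deep.
- post_b_foot: The lowest 10 mm of that post (part of it); same origin.
- post_b_top (a point): Centre of the post's top end, 75 mm above its origin.
- post_c: Plain round ceramic kiln post, 18 mm diameter, 85 mm long, standing upright in one hole of the rack (12 mm above the bench). Origin at the centre of its lower end (2 mm chamfer), z along the post. About 47 g (may vary by a third). Reaches level with the props over a socket 40 mm deep.
- post_c_foot: The lowest 10 mm of that post (part of it); same origin.
- post_c_top (a point): Centre of the post's top end, 85 mm above its origin.
- post_d: Plain round ceramic kiln post, 18 mm diameter, 95 mm long, standing upright in one hole of the rack (12 mm above the bench). Origin at the centre of its lower end (2 mm chamfer), z along the post. About 53 g (may vary by a third). Reaches level with the props over a socket 50 mm deep.
- post_d_foot: The lowest 10 mm of that post (part of it); same origin.
- post_d_top (a point): Centre of the post's top end, 95 mm above its origin.
- bowl: Bystander: unfired clay bowl, upside down, 94 mm across, 48 mm high; origin under its centre.
- pot: Bystander: small terracotta cup, 68 mm across the rim, 65 mm high; origin under its centre.
- brush: Bystander: brush lying on the bench, about 200 mm long.

How it is judged:
On the way, in this order (a step that is already met when the one before it is completed fails the run):
1. the depth rod's tip rests on the socket's floor, pressing with more than 1 N, for 0.2 s (contact force between rod_foot and anything else above 1 N and horizontal distance between rod and socket below 0.008 m and z of rod in the frame of base below 0.06 m and angle between rod's own z axis and vertical below 0.2 rad), for 0.2 s.
2. a post stands in the socket level with the props (within 3 mm) and is pressed on the floor with more than 2 N for 0.1 s (((z of post_a_top in the frame of base between 0.117 and 0.123 m and horizontal distance between post_a and socket below 0.004 m and angle between post_a's own z axis and vertical below 0.06 rad and contact force between post_a_foot and anything else above 2 N and contact force between the fingers and post_a above 1 N) or (z of post_b_top in the frame of base between 0.117 and 0.123 m and horizontal distance between post_b and socket below 0.004 m and angle between post_b's own z axis and vertical below 0.06 rad and contact force between post_b_foot and anything else above 2 N and contact force between the fingers and post_b above 1 N) or (z of post_c_top in the frame of base between 0.117 and 0.123 m and horizontal distance between post_c and socket below 0.004 m and angle between post_c's own z axis and vertical below 0.06 rad and contact force between post_c_foot and anything else above 2 N and contact force between the fingers and post_c above 1 N) or (z of post_d_top in the frame of base between 0.117 and 0.123 m and horizontal distance between post_d and socket below 0.004 m and angle between post_d's own z axis and vertical below 0.06 rad and contact force between post_d_foot and anything else above 2 N and contact force between the fingers and post_d above 1 N))), for 0.1 s.
At the end, for the whole second after the job is handed in: One post at rest in the socket, upright within 0.06 rad, centred within 4 mm, top level with the props within 3 mm; the other posts upright, moved under 15 mm; the depth rod at rest in its stand, tip within 8 mm of the hole's axis and floor (((z of post_a_top in the frame of base between 0.117 and 0.123 m and horizontal distance between post_a and socket below 0.004 m and angle between post_a's own z axis and vertical below 0.06 rad and linear speed of post_a below 0.01 m/s and distance of each of post_b, post_c, post_d from where it was at the start of the episode below 0.015 m and angle between each of post_b, post_c, post_d's own z axis and vertical below 0.25 rad) or (z of post_b_top in the frame of base between 0.117 and 0.123 m and horizontal distance between post_b and socket below 0.004 m and angle between post_b's own z axis and vertical below 0.06 rad and linear speed of post_b below 0.01 m/s and distance of each of post_a, post_c, post_d from where it was at the start of the episode below 0.015 m and angle between each of post_a, post_c, post_d's own z axis and vertical below 0.25 rad) or (z of post_c_top in the frame of base between 0.117 and 0.123 m and horizontal distance between post_c and socket below 0.004 m and angle between post_c's own z axis and vertical below 0.06 rad and linear speed of post_c below 0.01 m/s and distance of each of post_a, post_b, post_d from where it was at the start of the episode below 0.015 m and angle between each of post_a, post_b, post_d's own z axis and vertical below 0.25 rad) or (z of post_d_top in the frame of base between 0.117 and 0.123 m and horizontal distance between post_d and socket below 0.004 m and angle between post_d's own z axis and vertical below 0.06 rad and linear speed of post_d below 0.01 m/s and distance of each of post_a, post_b, post_c from where it was at the start of the episode below 0.015 m and angle between each of post_a, post_b, post_c's own z axis and vertical below 0.25 rad)) and horizontal distance between rod and stand_hole below 0.008 m and z of rod in the frame of stand below 0.018 m and angle between rod's own z axis and vertical below 0.2 rad and linear speed of rod below 0.01 m/s); the robot touches nothing.
It fails at once if the rod's tip or a post's foot is loaded with more than 40 N (contact force between any of rod_foot, post_a_foot, post_b_foot, post_c_foot, post_d_foot and anything else above 40 N).
It fails at once if the bowl, the cup or the brush is moved more than 20 mm (distance of any of bowl, pot, brush from where it was at the start of the episode above 0.02 m).
It also fails if it takes over 72 s, if anything falls off the work surface, if the arm or the gripper's body presses on something with over 40 N, if the wrist force passes 120 N, or if a joint passes its speed limit or range.

## Working session

There is one attempt and no reset: what is moved stays moved. The work goes in short steps, Python scripts to look and compute and a tool call to move; the robot and the scene stay as the last step left them, time stands still between calls to the robot, and variables do not carry over. Pictures are saved under pics/ and viewed, at most 10 in all, crops included, and the job is handed in when it is done.

Besides the shell and the picture viewer there is one more tool, called after "Call:" as name(argument=value, ...) on one line, values as JSON. play_rows: Moves the arm, as the interface text tells. Its arguments: {"type":"object","properties":{"steps":{"type":"array","items":{"type":"array","items":{"type":"array","items":{"type":"number"}}}},"grip_force":{"type":"number"}},"required":["steps"]}

```bash
mkdir -p pics; python3 - <<'E'
from bench import *
import cv2,numpy as np
for n in("scene","top"):
    cv2.imwrite(f"pics/{n}0.png",snapshot(n)); print(n,camera_params(n))
o=get_obs();print(o['position'],o['tool_rot'],o['width'],grip_depth)
E
```

```text
scene {'fov_y': 49.47164603815814, 'cx': 281.27427359070526, 'cy': 205.48745450613066, 'world_to_cam': array([[-0.65198254,  0.75819672,  0.00751686,  0.39639318],
       [-0.6292175 , -0.54655031,  0.55260122,  0.23930172],
       [ 0.42308877,  0.35555661,  0.8334119 , -1.27859853],
       [ 0.        ,  0.        ,  0.        ,  1.        ]])}
top {'fov_y': 49.19107823641658, 'cx': 278.93662963791513, 'cy': 208.72258464104726, 'world_to_cam': array([[ 2.16334468e-02, -9.99757726e-01,  4.06002261e-03,
        -6.86904171e-02],
       [ 9.91197662e-01,  2.19783957e-02,  1.30553225e-01,
        -5.40586696e-01],
       [-1.30610828e-01,  1.19996867e-03,  9.91432989e-01,
        -1.30799386e+00],
       [ 0.00000000e+00,  0.00000000e+00,  0.00000000e+00,
         1.00000000e+00]])}
[0.24100176 0.54894491 0.23035863] [ 2.05434936e-01  9.78670432e-01 -7.87224338e-04 -2.31370346e-04] 0.08508307641043514 0.0187
```

View pics/scene0.png

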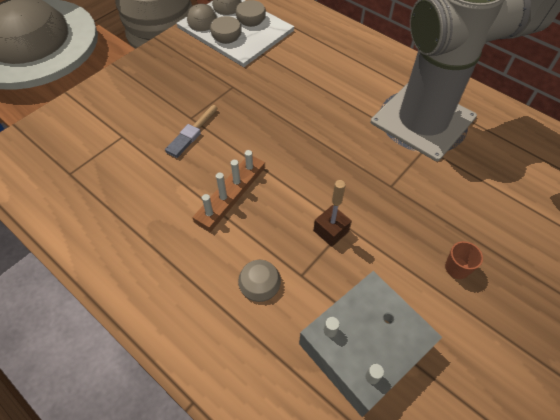

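View pics/top0.png

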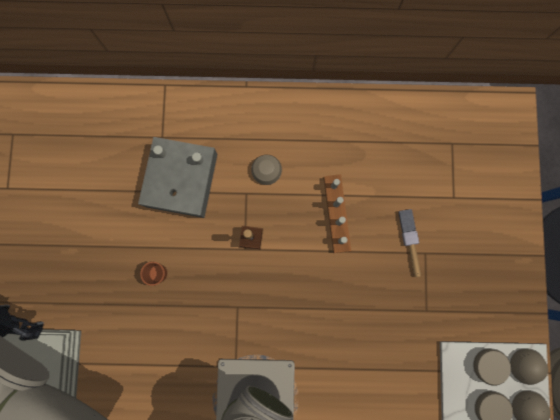

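Scene view: base block (370,340) with props at (332,326) and (376,373), socket at (388,317), rod and stand at (335,215), rack with posts at (207..250, 155..205). Top view: base (178,178), socket (173,192), rod handle (247,234), posts at (337-344, 183-240).

```bash
cat > h.py <<'E'
from bench import *
import cv2,numpy as np
def ray(n,u,v):
    c=camera_params(n);f=210/np.tan(np.radians(c['fov_y']/2));T=np.array(c['world_to_cam'])
    R=T[:3,:3];o=-R.T@T[:3,3]
    d=R.T@np.array([(u-c['cx'])/f,-(v-c['cy'])/f,-1.]);return o,d/np.linalg.norm(d)
def onz(n,u,v,z):
    o,d=ray(n,u,v);return o+d*(z-o[2])/d[2]
def tri(p,q):
    a,d=ray("scene",*p);b,e=ray("top",*q)
    s=np.linalg.lstsq(np.c_[d,-e],b-a,rcond=None)[0];P=a+d*s[0];Q=b+e*s[1]
    return (P+Q)/2,np.linalg.norm(P-Q)
def proj(n,p):
    c=camera_params(n);f=210/np.tan(np.radians(c['fov_y']/2));x=np.array(c['world_to_cam'])@np.r_[p,1]
    return np.array([c['cx']+f*x[0]/-x[2],c['cy']-f*x[1]/-x[2]])
E
python3 - <<'E'
from h import *
s=cv2.imread("pics/scene0.png");t=cv2.imread("pics/top0.png")
def c(i,x,y,w,h,k=4): return cv2.resize(i[y:y+h,x:x+w],None,fx=k,fy=k,interpolation=cv2.INTER_CUBIC)
a=np.hstack([c(t,130,130,100,75),c(s,290,270,100,75)])
b=np.hstack([c(t,220,215,50,75),c(s,310,175,50,75),c(t,310,172,50,75),c(s,190,145,50,75)])
cv2.imwrite("pics/c1.png",np.vstack([a,b]))
def blobs(n,im,x,y,w,h,thr,inv=False):
    g=im[y:y+h,x:x+w].max(2) ; hsv=cv2.cvtColor(im[y:y+h,x:x+w],cv2.COLOR_BGR2HSV)
    m=((g<thr) if inv else ((g>thr)&(hsv[...,1]<70))).astype('uint8')
    k,_,st,ce=cv2.connectedComponentsWithStats(m)
    for i in range(1,k):
        if st[i,4]>5: print(n,st[i,:4]+[x,y,0,0],st[i,4],(ce[i]+[x,y]).round(1))
blobs("props t",t,145,140,65,30,135)
blobs("props s",s,315,310,75,80,150)
blobs("posts t",t,322,172,35,85,120)
blobs("posts s",s,195,140,70,85,120)
blobs("sock t",t,160,180,30,25,62,True)
blobs("sock s",s,375,305,30,25,62,True)
E
```

```text
props t [154 146   8   8] 56 [157.5 149.3]
props t [192 153   9   8] 57 [196.3 156.3]
props s [326 316  14  14] 146 [332.1 322.8]
props s [369 364  15  14] 170 [376.1 370.5]
posts t [334 179   6   6] 29 [336.3 181.6]
posts t [337 197   6   6] 30 [339.6 199.4]
posts t [339 217   7   6] 31 [341.7 219.4]
posts t [341 237   6   6] 31 [343.5 239.4]
posts s [245 150   7   6] 37 [247.9 152.6]
posts s [230 160   8   6] 39 [233.8 162.5]
posts s [216 173   8   6] 41 [219.3 175.4]
posts s [201 194   9   7] 46 [205.2 197. ]
sock t [172 190   3   3] 7 [173. 191.]
sock s [389 319   3   4] 6 [389.8 320.7]
```

View pics/c1.png

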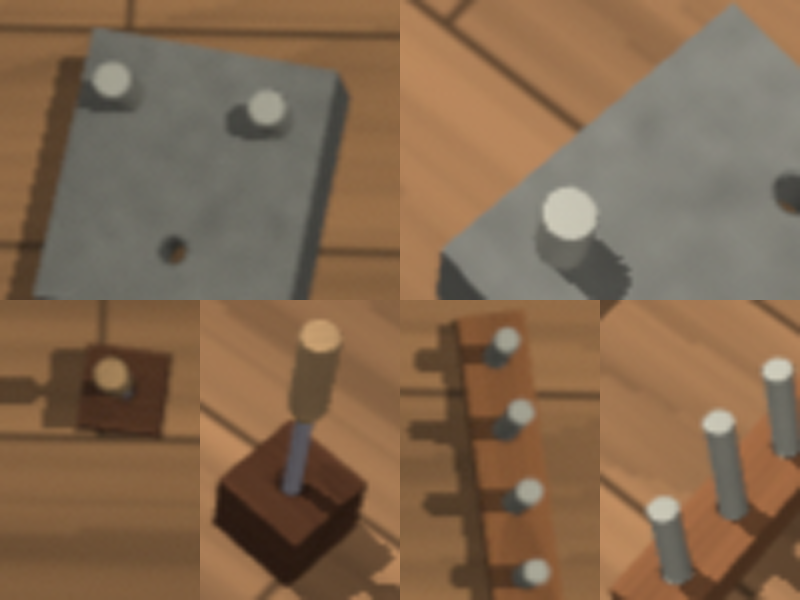

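```bash
python3 - <<'E'
from h import *
np.set_printoptions(precision=4,suppress=True)
P=[]
for a,b in [((332.1,322.8),(157.5,149.3)),((376.1,370.5),(196.3,156.3))]:
    print("prop",onz("scene",*a,.12),onz("top",*b,.12),*tri(a,b))
print("sock",onz("scene",388,317,.075),onz("top",172.9,192,.075))
print("handle",onz("scene",339.6,183.2,.19),onz("top",247.3,233.2,.19),*tri((339.6,183.2),(247.3,233.2)))
# scene order far->near of camera; match with top
S=[(247.9,152.6),(233.8,162.5),(219.3,175.4),(205.2,197.)]
T=[(336.3,181.6),(339.6,199.4),(341.7,219.4),(343.5,239.4)]
for s in S:
    r=[(tri(s,t)) for t in T]; i=min(range(4),key=lambda k:r[k][1]); print("post",s,T[i],r[i][0],r[i][1])
for n,v in(("origin",(0,0,0)),): print(proj("top",v),proj("scene",v))
s=cv2.imread("pics/scene0.png");t=cv2.imread("pics/top0.png")
for im,n,box in((t,'t',(130,130,220,225)),(s,'s',(290,265,450,415))):
    x,y,X,Y=box;h=cv2.cvtColor(im[y:Y,x:X],cv2.COLOR_BGR2HSV)
    m=((h[...,1]<60)).astype('uint8')
    cn=max(cv2.findContours(m,0,2)[0],key=cv2.contourArea)
    print(n,[(p[0]+[x,y]).tolist() for p in cv2.approxPolyDP(cn,4,True)])
E
```

```text
prop [0.6724 0.1765 0.12  ] [0.6904 0.2853 0.12  ] [0.6848 0.223  0.2242] 0.07987496391030999
prop [0.6901 0.2849 0.12  ] [0.6729 0.1764 0.12  ] [0.6797 0.2389 0.0357] 0.09727781144867431
sock [0.5768 0.2456 0.075 ] [0.5782 0.2467 0.075 ]
handle [0.4561 0.0226 0.19  ] [0.4564 0.0233 0.19  ] [0.4564 0.0231 0.1907] 0.0004166001904804563
post (247.9, 152.6) (343.5, 239.4) [ 0.4535 -0.2403  0.078 ] 0.00032822302042351395
post (233.8, 162.5) (341.7, 219.4) [ 0.508  -0.2326  0.097 ] 0.0009550920866689028
post (219.3, 175.4) (339.6, 199.4) [ 0.5624 -0.2248  0.108 ] 0.0003722951308522144
post (205.2, 197.0) (336.3, 181.6) [ 0.6165 -0.2181  0.0876] 0.000656768210564381
[254.8437 398.3314] [422.5889 120.1761]
t [[154, 137], [138, 203], [203, 216], [214, 149]]
s [[373, 271], [300, 336], [303, 348], [360, 414], [441, 337]]
```

Two views agree within 2 mm: socket (0.5777, 0.2471), rod handle (0.4563, 0.0231). From their heights, the posts along the rack are a, c, d, b at x = 0.4535, 0.508, 0.562, 0.6165. Next I move above the rod with the tool's axes aligned to the world.

Call:
play_rows(steps=[[[-13.6,-13.2,-2,0,0,-0.138,100],[-27.2,-26.3,-2,0,0,-0.276,100],[-40.9,-39.5,-2,0,0,-0.4138,100],[-40.9,-39.5,-2,0,0,-0.4138,100],[-40.9,-39.5,-2,0,0,-0.4138,100],[-40.9,-39.5,-2,0,0,-0.4138,100],[-40.9,-39.5,-2,0,0,-0.4138,100],[-40.9,-39.5,-2,0,0,-0.4138,100],[-40.9,-39.5,-2,0,0,-0.4138,100],[-40.9,-39.5,-2,0,0,-0.4138,100],[-40.9,-39.5,-2,0,0,-0.4138,100],[-40.9,-39.5,-2,0,0,-0.4138,100]]], grip_force=60)

```text
time: 1.6
position: [0.4565, 0.0245, 0.2511]
tool_rot: [-0.001, 1.0, 0.0, -0.0]
force: [0.2, -0.2, -0.9]
width: 0.0858
finger_force: 0.0
```

```bash
python3 - <<'E'
from h import *
np.set_printoptions(precision=4,suppress=True)
o=get_obs();print(o['position'],o['tool_rot'],o['force'],o['qpos'])
print("shaft at stand top",onz("scene",332.2,221.6,.05))
s=cv2.imread("pics/scene0.png");t=cv2.imread("pics/top0.png")
m=(t[215:260,235:270].max(2)<85).astype('uint8')
cn=max(cv2.findContours(m,0,2)[0],key=cv2.contourArea);r=cv2.minAreaRect(cn);print(r)
c=np.array(r[0])+[235,215];print("stand ctr top",onz("top",*c,.05), "pred hole px",proj("scene",[.4563,.0231,.05]),proj("top",[.4563,.0231,.05]))
E
```

```text
[0.4565 0.0245 0.2511] [-0.0008  1.      0.0002 -0.0002] [ 0.1785 -0.2292 -0.9394] [-0.0589 -0.2727  1.8364  0.0004  1.5784 -1.6312]
shaft at stand top [0.4606 0.025  0.05  ]
((13.0, 23.0), (22.0, 26.0), 90.0)
stand ctr top [0.4533 0.0302 0.05  ] pred hole px [332.674 219.926] [250.4944 237.0108]
```

Call:
play_rows(steps=[[[0,-0.1,3.5,0,0,0,100],[0,-0.1,7,0,0,0,100],[0,-0.1,10.5,0,0,0,100],[0,-0.1,10.5,0,0,0,100],[0,-0.1,10.5,0,0,0,10],[0,-0.1,10.5,0,0,0,10],[0,-0.1,10.5,0,0,0,10],[0,-0.1,10.5,0,0,0,10],[0,-0.1,10.5,0,0,0,10],[0,-0.1,10.5,0,0,0,10],[0,-0.1,10.5,0,0,0,10],[0,-0.1,10.5,0,0,0,10]]])

```text
time: 3.1
position: [0.4577, 0.0225, 0.1474]
tool_rot: [0.0, 1.0, 0.0, 0.001]
force: [-1.1, 2.6, 6.0]
width: 0.0206
finger_force: 58.7
```

Call:
play_rows(steps=[[[0,0,-2,0,0,0,10],[0,0,-4,0,0,0,10],[0,0,-6,0,0,0,10],[0,0,-9,0,0,0,10],[0,0,-11,0,0,0,10],[0,0,-11,0,0,0,10],[0,0,-11,0,0,0,10],[0,0,-11,0,0,0,10]]])

```text
time: 4.1
position: [0.4562, 0.0223, 0.2548]
tool_rot: [0.0, 1.0, 0.0, -0.001]
force: [0.1, 0.2, -2.3]
width: 0.021
finger_force: 58.8
```

```bash
python3 - <<'E'
from h import *
o=get_obs();print(o['position'],o['tool_rot'],o['force'],o['width'])
s=snapshot("scene");t=snapshot("top")
cv2.imwrite("pics/lift.png",np.hstack([cv2.resize(s[130:280,270:420],None,fx=2.6,fy=2.6),cv2.resize(t[150:300,180:330],None,fx=2.6,fy=2.6)]))
E
```

```text
[0.45620914 0.02228076 0.25480404] [ 2.01341417e-05  9.99999306e-01  4.93677049e-05 -1.17708730e-03] [ 0.08435436  0.22023193 -2.27492814] 0.020959798522177223
```

View pics/lift.png

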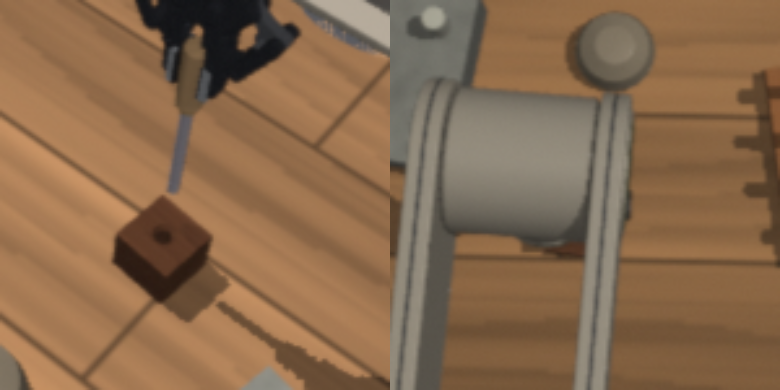

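Rod is held clear. Its tip is at scene pixel (337, 203), and the stand hole at (332.7, 220.8).

```bash
python3 - <<'E'
from h import *
np.set_printoptions(precision=4,suppress=True)
print("tip",onz("scene",336.7,203.2,.117),"hole",onz("scene",332.3,220.5,.05),"handle px pred",proj("scene",[.4562,.0223,.2548+.0187]))
E
```

```text
tip [0.4544 0.024  0.117 ] hole [0.4581 0.0234 0.05  ] handle px pred [344.5324 156.5637]
```

Call:
play_rows(steps=[[[-3.1,5.6,0,0,0,0,10],[-6.1,11.2,0,0,0,0,10],[-9.2,16.8,0,0,0,0,10],[-12.2,22.4,0,0,0,0,10],[-12.2,22.4,0,0,0,0,10],[-12.2,22.4,0,0,0,0,10],[-12.2,22.4,0,0,0,0,10],[-12.2,22.4,0,0,0,0,10],[-12.2,22.4,0,0,0,0,10]]])

```text
time: 5.32
position: [0.5789, 0.2455, 0.257]
tool_rot: [0.001, 1.0, 0.0, 0.001]
force: [-0.2, -0.3, -0.2]
width: 0.0207
finger_force: 59.1
```

```bash
python3 - <<'E'
from h import *
o=get_obs();print(o['position'],o['force'],o['width'])
s=snapshot("scene")
cv2.imwrite("pics/sock.png",cv2.resize(s[240:340,330:430],None,fx=5,fy=5,interpolation=cv2.INTER_CUBIC))
print(proj("scene",[.5777,.2471,.075]),proj("scene",[.5777,.2471,.117]))
E
```

```text
[0.57893611 0.2454971  0.25702105] [-0.16212222 -0.34548854 -0.24243651] 0.020732139159397645
[388.3718914  317.81866577] [392.95791573 309.9873521 ]
```

View pics/sock.png

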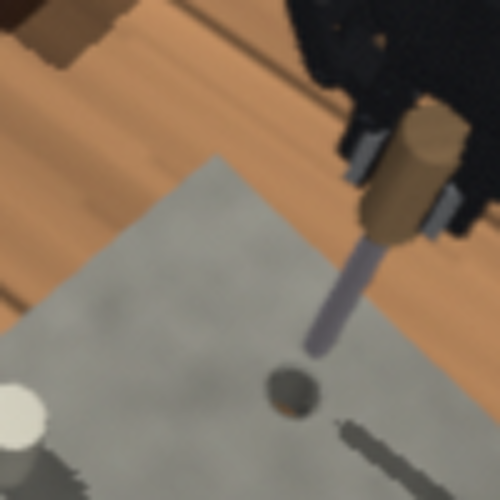

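Call:
play_rows(steps=[[[0,0,2,0,0,0,10],[0,0,4,0,0,0,10],[0,0,5,0,0,0,10],[0,0,6,0,0,0,10],[0,0,6,0,0,0,10],[0,0,6,0,0,0,10]]])

```text
time: 6.12
position: [0.5793, 0.2464, 0.197]
tool_rot: [-0.0, 1.0, 0.0, 0.0]
force: [0.2, -0.4, -0.4]
width: 0.0202
finger_force: 59.1
```

Call:
play_rows(steps=[[[0,0,0.2,0,0,0,10],[0,0,0.4,0,0,0,10],[0,0,0.5,0,0,0,10],[0,0,0.6,0,0,0,10],[0,0,0.6,0,0,0,10]]])

```text
time: 6.75
position: [0.5788, 0.2463, 0.1902]
tool_rot: [-0.0, 1.0, -0.0, -0.0]
force: [0.4, -0.4, -1.2]
width: 0.0207
finger_force: 59.1
```

Call:
play_rows(steps=[[[0,0,0.3,0,0,0,10],[0,0,0.5,0,0,0,10],[0,0,0.6,0,0,0,10],[0,0,0.7,0,0,0,10],[0,0,0.7,0,0,0,10]]])

```text
time: 7.38
position: [0.5788, 0.2462, 0.1832]
tool_rot: [-0.0, 1.0, -0.0, -0.0]
force: [0.5, 0.4, -0.9]
width: 0.0207
finger_force: 59.1
```

Call:
play_rows(steps=[[[0,0,0.1,0,0,0,10],[0,0,0.2,0,0,0,10],[0,0,0.2,0,0,0,10]]])

```text
time: 7.75
position: [0.5788, 0.2462, 0.1812]
tool_rot: [-0.0, 1.0, -0.0, -0.0]
force: [0.2, 0.5, -1.8]
width: 0.0203
finger_force: 59.1
```

Call:
play_rows(steps=[[[0,0,0.1,0,0,0,10],[0,0,0.2,0,0,0,10],[0,0,0.2,0,0,0,10]]])

```text
time: 8.12
position: [0.5788, 0.2462, 0.1791]
tool_rot: [0.0, 1.0, -0.0, -0.0]
force: [0.5, -0.3, -1.1]
width: 0.0209
finger_force: 59.1
```

Call:
play_rows(steps=[[[0,0,0.2,0,0,0,10],[0,0,0.4,0,0,0,10],[0,0,0.5,0,0,0,10],[0,0,0.5,0,0,0,10]]])

```text
time: 8.62
position: [0.5788, 0.2462, 0.1741]
tool_rot: [-0.0, 1.0, -0.0, -0.0]
force: [0.0, 0.7, -0.4]
width: 0.0205
finger_force: 59.1
```

Call:
play_rows(steps=[[[0,0,0.1,0,0,0,10],[0,0,0.2,0,0,0,10],[0,0,0.2,0,0,0,10]]])

```text
time: 9.0
position: [0.5791, 0.2463, 0.1726]
tool_rot: [0.0, 1.0, 0.0, 0.0]
force: [-0.7, 0.2, 0.3]
width: 0.0206
finger_force: 59.3
```

Call:
play_rows(steps=[[[0,0,0.05,0,0,0,10],[0,0,0.1,0,0,0,10],[0,0,0.1,0,0,0,10]]])

```text
time: 9.38
position: [0.5794, 0.2464, 0.1725]
tool_rot: [0.0, 1.0, 0.0, 0.001]
force: [-0.8, -0.0, 7.6]
width: 0.0205
finger_force: 59.8
```

The floor is felt: 7.6 N with the tip at z ≈ 0.035, so the socket is 40 mm deep and needs post c. I hold briefly, then lift.

Call:
play_rows(steps=[[[0,0,0,0,0,0,10],[0,0,0,0,0,0,10],[0,0,0,0,0,0,10],[0,0,-2,0,0,0,10],[0,0,-4,0,0,0,10],[0,0,-6,0,0,0,10],[0,0,-8.6,0,0,0,10],[0,0,-8.6,0,0,0,10],[0,0,-8.6,0,0,0,10]]])

```text
time: 10.5
position: [0.5788, 0.2462, 0.2569]
tool_rot: [-0.0, 1.0, -0.0, -0.0]
force: [-0.7, -0.6, -1.1]
width: 0.0208
finger_force: 59.5
```

Call:
play_rows(steps=[[[3,-5.6,0,0,0,0,10],[6,-11.2,0,0,0,0,10],[9,-16.8,0,0,0,0,10],[12,-22.4,0,0,0,0,10],[12,-22.4,0,0,0,0,10],[12,-22.4,0,0,0,0,10],[12,-22.4,0,0,0,0,10],[12,-22.4,0,0,0,0,10],[12,-22.4,0,0,0,0,10]]])

```text
time: 11.62
position: [0.4591, 0.023, 0.2571]
tool_rot: [-0.001, 1.0, 0.0, -0.0]
force: [-0.3, -0.9, -1.1]
width: 0.0211
finger_force: 59.3
```

```bash
python3 - <<'E'
from h import *
o=get_obs();print(o['position'],o['force'],o['width'])
s=snapshot("scene")
cv2.imwrite("pics/back.png",cv2.resize(s[150:250,290:390],None,fx=5,fy=5,interpolation=cv2.INTER_CUBIC))
E
```

```text
[0.45906886 0.02298152 0.2570938 ] [-0.29711344 -0.89564182 -1.09767659] 0.021117395608279514
```

View pics/back.png

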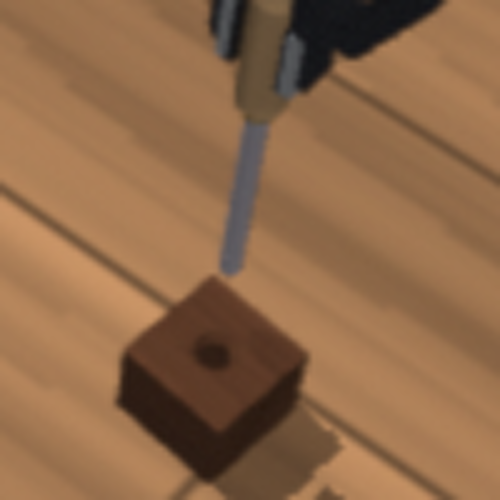

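Tip at scene pixel (335.7, 203.4), hole at (332, 219.8).

```bash
python3 - <<'E'
from h import *
print(onz("scene",335.7,203.4,.1195),onz("scene",332,219.8,.05))
E
```

```text
[0.45775272 0.02348805 0.1195    ] [0.45703605 0.02173858 0.05      ]
```

Call:
play_rows(steps=[[[0,-0.1,2,0,0,0,10],[0,-0.1,4,0,0,0,10],[0,-0.1,6,0,0,0,10],[0,-0.1,7,0,0,0,10],[0,-0.1,8,0,0,0,10],[0,-0.1,9,0,0,0,10],[0,-0.1,9,0,0,0,10]]])

```text
time: 12.55
position: [0.4584, 0.0213, 0.1665]
tool_rot: [-0.0, 1.0, 0.0, -0.001]
force: [0.5, 1.3, -0.9]
width: 0.0207
finger_force: 59.3
```

Call:
play_rows(steps=[[[0,0,0.6,0,0,0,10],[0,0,1.2,0,0,0,10],[0,0,1.6,0,0,0,10],[0,0,1.9,0,0,0,10],[0,0,1.9,0,0,0,10]]])

```text
time: 13.18
position: [0.4587, 0.0213, 0.1479]
tool_rot: [-0.0, 1.0, 0.0, -0.0]
force: [-0.2, 2.0, -1.8]
width: 0.0207
finger_force: 59.5
```

Rod is in the stand, so I release, rise, and move toward post c at (0.508, -0.2326).

Call:
play_rows(steps=[[[0,0,0,0,0,0,60],[0,0,0,0,0,0,100],[0,0,0,0,0,0,100],[0,0,0,0,0,0,100],[0,0,0,0,0,0,100],[0,0,0,0,0,0,100],[0,0,-3,0,0,0,100],[0,0,-6,0,0,0,100],[0,0,-9,0,0,0,100],[0,0,-9,0,0,0,100],[0,0,-9,0,0,0,100]]])

```text
time: 14.55
position: [0.4586, 0.0213, 0.2376]
tool_rot: [0.0, 1.0, 0.0, -0.0]
force: [0.6, 1.0, 0.1]
width: 0.0853
finger_force: 0.0
```

Call:
play_rows(steps=[[[-1.2,-6.3,0,0,0,0,100],[-2.5,-12.6,0,0,0,0,100],[-3.7,-19,0,0,0,0,100],[-4.9,-25.4,0,0,0,0,100],[-4.9,-25.4,0,0,0,0,100],[-4.9,-25.4,0,0,0,0,100],[-4.9,-25.4,0,0,0,0,100],[-4.9,-25.4,0,0,0,0,100],[-4.9,-25.4,0,0,0,0,100]]])

```text
time: 15.68
position: [0.5081, -0.2318, 0.2386]
tool_rot: [-0.001, 1.0, -0.0, 0.0]
force: [-0.2, 0.1, -0.1]
width: 0.0854
finger_force: 0.0
```

```bash
python3 - <<'E'
from h import *
o=get_obs();print(o['position'],o['force'],o['width'],o['tool_rot'])
s=snapshot("scene")
cv2.imwrite("pics/rel.png",cv2.resize(s[100:260,180:390],None,fx=3.5,fy=3.5,interpolation=cv2.INTER_CUBIC))
E
```

```text
[ 0.50808577 -0.23179264  0.23859848] [-0.18654528  0.12973097 -0.08509746] 0.08540771399008402 [-7.12434959e-04  9.99999715e-01 -9.77431416e-05  2.31196757e-04]
```

View pics/rel.png

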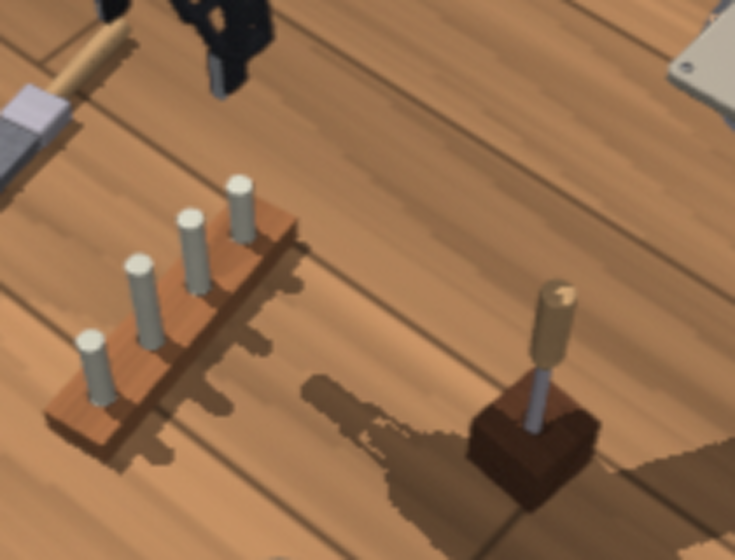

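The rod stands in its stand at crop (540, 400), and the four posts stand in the rack, with c second from the right at (195, 250). I descend on post c and grasp it.

Call:
play_rows(steps=[[[0,0,4.5,0,0,0,100],[0,-0.05,9,0,0,0,100],[0,-0.1,13.5,0,0,0,100],[0,-0.1,16,0,0,0,100],[0,-0.1,17.4,0,0,0,100],[0,-0.1,17.4,0,0,0,100],[0,-0.1,17.4,0,0,0,100]]])

```text
time: 16.6
position: [0.5089, -0.2343, 0.0659]
tool_rot: [-0.0, 1.0, -0.001, 0.001]
force: [-0.2, -0.8, -0.0]
width: 0.0855
finger_force: 0.0
```

Call:
play_rows(steps=[[[0,0,0,0,0,0,5],[0,0,0,0,0,0,5],[0,0,0,0,0,0,5],[0,0,0,0,0,0,5],[0,0,0,0,0,0,5],[0,0,0,0,0,0,5],[0,0,0,0,0,0,5],[0,0,0,0,0,0,5]]], grip_force=50)

```text
time: 17.6
position: [0.508, -0.2338, 0.0645]
tool_rot: [-0.0, 1.0, -0.0, 0.0]
force: [0.2, 1.1, 4.3]
width: 0.0169
finger_force: 48.8
```

Call:
play_rows(steps=[[[0,0,-2,0,0,0,5],[0,0,-4,0,0,0,5],[0,0,-7,0,0,0,5],[0,0,-11,0,0,0,5],[0,0,-14,0,0,0,5],[0,0,-14,0,0,0,5],[0,0,-14,0,0,0,5]]])

```text
time: 18.48
position: [0.5077, -0.2336, 0.2044]
tool_rot: [-0.0, 1.0, -0.0, 0.0]
force: [-0.3, -0.0, -1.3]
width: 0.0164
finger_force: 49.1
```

Call:
play_rows(steps=[[[-0.8,5.5,0,0,0,0,5],[-1.6,11,0,0,0,0,5],[-2.4,16.5,0,0,0,0,5],[-3.2,22,0,0,0,0,5],[-4,27.5,0,0,0,0,5],[-4.8,33,0,0,0,0,5],[-5.6,38.5,0,0,0,0,5],[-6.4,44,0,0,0,0,5],[-7,48.1,0,0,0,0,5],[-7,48.1,0,0,0,0,5],[-7,48.1,0,0,0,0,5],[-7,48.1,0,0,0,0,5]]])

```text
time: 19.98
position: [0.5777, 0.246, 0.2037]
tool_rot: [0.001, 1.0, -0.0, -0.001]
force: [0.0, 0.2, -0.3]
width: 0.0163
finger_force: 49.2
```

Call:
play_rows(steps=[[[0,0,1.5,0,0,0,5],[0,0,3,0,0,0,5],[0,0,5,0,0,0,5],[0,0,5,0,0,0,5],[0,0,5,0,0,0,5],[0,0,5,0,0,0,5]]])

```text
time: 20.72
position: [0.5785, 0.2475, 0.1553]
tool_rot: [-0.0, 1.0, 0.0, 0.001]
force: [0.8, 0.2, -0.2]
width: 0.0167
finger_force: 49.2
```

```bash
python3 - <<'E'
from h import *
o=get_obs();print(o['position'],o['force'],o['width'],o['tool_rot'])
s=snapshot("scene");cv2.imwrite("pics/ins0.png",s)
cv2.imwrite("pics/ins.png",cv2.resize(s[270:345,340:440],None,fx=8,fy=8,interpolation=cv2.INTER_CUBIC))
p=np.array(o['position']);p[2]+=.012-.0645
print(proj("scene",p),proj("scene",p+[0,0,.035]),proj("scene",[.5777,.2471,.075]))
E
```

```text
[0.5784718  0.24749212 0.15528816] [ 0.75230767  0.18352656 -0.24822289] 0.016692876493486736 [-3.06039584e-05  9.99999687e-01  2.52732352e-04  7.49662685e-04]
[391.31488046 313.13758143] [395.32168545 306.30746262] [388.3718914  317.81866577]
```

View pics/ins.png

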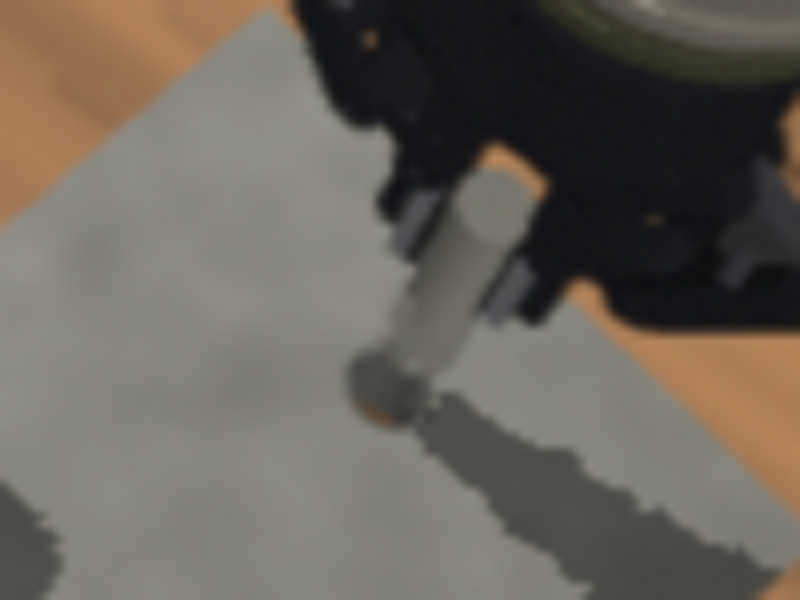

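Post foot at about pixel (391.8, 313), predicted (391.3, 313.1); socket at (388, 317.7), as expected. Lowering carefully.

Call:
play_rows(steps=[[[0.03,0,1,0,0,0,5],[0.05,0,2,0,0,0,5],[0.05,0,2.5,0,0,0,5],[0.05,0,2.5,0,0,0,5],[0.05,0,2.5,0,0,0,5]]])

```text
time: 21.4
position: [0.5775, 0.2473, 0.1295]
tool_rot: [-0.0, 1.0, 0.0, 0.0]
force: [-0.4, 0.4, -0.6]
width: 0.0165
finger_force: 49.2
```

Call:
play_rows(steps=[[[0,0,0.2,0,0,0,5],[0,0,0.4,0,0,0,5],[0,0,0.4,0,0,0,5]]])

```text
time: 21.78
position: [0.5774, 0.2473, 0.1252]
tool_rot: [-0.0, 1.0, 0.0, 0.0]
force: [0.2, 0.5, -1.2]
width: 0.0167
finger_force: 49.2
```

Call:
play_rows(steps=[[[0,0,0.1,0,0,0,5],[0,0,0.2,0,0,0,5],[0,0,0.2,0,0,0,5]]])

```text
time: 22.15
position: [0.5775, 0.2473, 0.1233]
tool_rot: [-0.0, 1.0, 0.0, 0.0]
force: [1.2, 0.3, -0.8]
width: 0.0166
finger_force: 49.1
```

Call:
play_rows(steps=[[[0,0,0.2,0,0,0,5],[0,0,0.4,0,0,0,5],[0,0,0.4,0,0,0,5]]])

```text
time: 22.52
position: [0.5774, 0.2473, 0.1191]
tool_rot: [-0.0, 1.0, 0.0, 0.0]
force: [1.0, 0.9, -1.7]
width: 0.0166
finger_force: 49.1
```

Call:
play_rows(steps=[[[0,0,0.2,0,0,0,5],[0,0,0.5,0,0,0,5],[0,0,0.7,0,0,0,5],[0,0,0.7,0,0,0,5]]])

```text
time: 23.02
position: [0.5774, 0.2473, 0.112]
tool_rot: [-0.0, 1.0, 0.0, -0.0]
force: [2.1, 1.3, -2.1]
width: 0.0166
finger_force: 49.1
```

Call:
play_rows(steps=[[[-0.04,0.03,0.3,0,0,0,5],[-0.04,0.03,0.8,0,0,0,5],[-0.04,0.03,1.3,0,0,0,5],[-0.04,0.03,1.3,0,0,0,5]]])

```text
time: 23.52
position: [0.5775, 0.2475, 0.0985]
tool_rot: [0.0, 1.0, -0.0, -0.0]
force: [1.1, -0.5, -1.6]
width: 0.0171
finger_force: 49.2
```

Call:
play_rows(steps=[[[0,0,0.3,0,0,0,5],[0,0,0.6,0,0,0,5],[0,0,0.8,0,0,0,5],[0,0,0.9,0,0,0,5],[0,0,0.9,0,0,0,5]]])

```text
time: 24.15
position: [0.5777, 0.2475, 0.0902]
tool_rot: [-0.0, 1.0, -0.0, -0.0]
force: [0.1, -0.1, -2.3]
width: 0.0166
finger_force: 49.2
```

Call:
play_rows(steps=[[[0,0,0.1,0,0,0,5],[0,0,0.2,0,0,0,5],[0,0,0.2,0,0,0,5]]])

```text
time: 24.52
position: [0.5777, 0.2475, 0.0882]
tool_rot: [0.0, 1.0, -0.0, -0.0]
force: [0.6, -0.0, -0.2]
width: 0.0168
finger_force: 49.2
```

Call:
play_rows(steps=[[[0,0,0.05,0,0,0,5],[0,0,0.1,0,0,0,5],[0,0,0.1,0,0,0,5]]])

```text
time: 24.9
position: [0.5779, 0.2476, 0.0876]
tool_rot: [0.0, 1.0, 0.0, 0.0]
force: [-0.3, -0.5, 2.3]
width: 0.0169
finger_force: 49.5
```

Call:
play_rows(steps=[[[0,0,0.03,0,0,0,5],[0,0,0.06,0,0,0,5],[0,0,0.06,0,0,0,5],[0,0,0.06,0,0,0,5],[0,0,0.06,0,0,0,5]]])

```text
time: 25.52
position: [0.5781, 0.2476, 0.0875]
tool_rot: [-0.0, 1.0, 0.0, 0.0]
force: [-2.6, -1.3, 5.6]
width: 0.0168
finger_force: 49.9
```

Pressed at about 6 N and level (TCP z 0.0875, as computed). I ease off, release and retreat.

Call:
play_rows(steps=[[[0,0,0,0,0,0,5],[0,0,-0.08,0,0,0,5],[0,0,-0.08,0,0,0,40],[0,0,-0.08,0,0,0,70],[0,0,-0.08,0,0,0,90],[0,0,-0.08,0,0,0,90],[0,0,-0.08,0,0,0,90],[0,0,-2,0,0,0,90],[0,0,-5,0,0,0,90],[0,0,-9,0,0,0,90],[0,0,-13,0,0,0,90],[0,0,-13,0,0,0,90]]])

```text
time: 27.02
position: [0.5805, 0.2485, 0.2237]
tool_rot: [-0.0, 1.0, 0.002, 0.005]
force: [-0.4, -0.6, -0.5]
width: 0.077
finger_force: 0.0
```

Call:
play_rows(steps=[[[3,4,-3,0,0,0,90],[6,9,-3,0,0,0,90],[9,14,-3,0,0,0,90],[9,14,-3,0,0,0,90],[9,14,-3,0,0,0,90],[9,14,-3,0,0,0,90]]])

```text
time: 27.78
position: [0.4885, 0.3864, 0.2466]
tool_rot: [0.001, 1.0, -0.0, -0.0]
force: [0.2, 0.5, -0.2]
width: 0.0766
finger_force: 0.0
```

```bash
python3 - <<'E'
from h import *
o=get_obs();print(o['time'],o['position'],o['force'],o['width'])
s=snapshot("scene");cv2.imwrite("pics/end.png",s)
t=snapshot("top");cv2.imwrite("pics/endt.png",t)
print(proj("scene",[.5777,.2471,.12]),proj("top",[.5777,.2471,.12]))
E
```

```text
27.775 [0.48850139 0.38639263 0.24663855] [ 0.18295456  0.46979201 -0.19056065] 0.07663670684379194
[393.30000498 309.40318418] [169.06937624 189.44321485]
```

View pics/end.png

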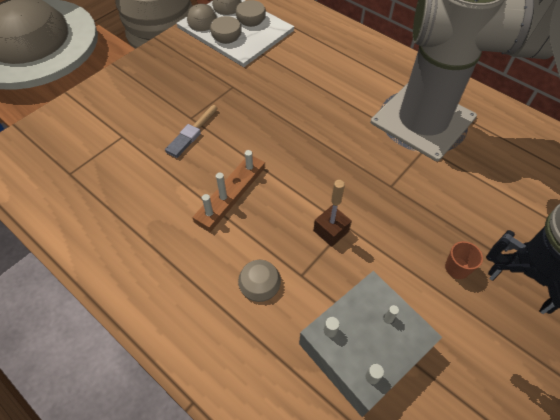

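The post stands in the socket with its top at pixel (394, 310), predicted (393.3, 309.4). The rod is in its stand, the other posts and bystanders are where they were, and the gripper is clear.

```bash
python3 -c "
from bench import *
print(close_job())"
```

```text
the job is handed in; nothing more can be done
None
```

The job is handed in, and the hand-in call returned no verdict: the socket felt 40 mm deep, so post c now stands in it level with the props, pressed at about 6 N before release, and the rod is back in its stand.

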